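# Set a scored acrylic sheet over the bench edge for snapping

## Task

The acrylic sheet on the bench board has been scored and is to be snapped along the score. Without lifting it, slide it with the fingers along the board until the score line lies right over the board's aluminium edge, to within 5 mm all along, so that the bare white strip overhangs ready to be snapped off. Leave the other things where they lie.

Things in the scene. Friction and masses are not known exactly. Their poses are not given: they have to be found in the camera images.
- board: fixed bench board of dark film-faced plywood, 260 (x) x 480 (y) x 36 mm high, flat-topped; origin at the centre of its underside, on the table; x points away from the robot, towards the edge to be used, z up. The last 22 mm of its top before that edge is aluminium, flush with the plywood. It is turned by up to 15 degrees either way
- edge_mid (a point): middle of the board's straight aluminium far edge, on its top surface, 130 mm in +x from the board's centre; axes as the board's: x points out over the edge, y along it. Beyond the edge the drop to the table is 36 mm
- sheet: loose rigid acrylic sheet, 140 (x) x 200 (y) x 6 mm, about 0.2 kg, flat on the board; origin at the centre of its underside. Kraft paper covers its top but for a bare white strip 40 mm wide at the +x end; the dark score line between them is 30 mm in +x from the centre. +x points to the board's aluminium edge within 13 degrees. Pushed at its rear (-x) side it slides, and stops with the push
- score_left (a point): left (+y) end of the score line, on the sheet's top, 6 mm above the board; in the sheet's frame (30, 100, 6) mm
- score_right (a point): right (-y) end of the score line, on the sheet's top; in the sheet's frame (30, -100, 6) mm
- tape: roll of masking tape lying flat on the board at one side of the sheet, 84 mm across, 24 mm high; origin at the centre of its underside; to be left alone
- knife: scoring knife lying on the board at the other side of the sheet, along its own x, about 172 x 20 x 14 mm; origin about mid-length on its underside; to be left alone
- clamp: one-handed bar clamp lying on the table to the left of the board, about 280 mm long along its own x, 26 mm high, jaws reaching 85 mm to its -y side; origin at the middle of its bar, underside; to be left alone
- offcut: strip snapped off earlier, white, 32 (x) x 200 (y) x 6 mm, lying on the table to the right of the board, its length towards the far side; origin at the centre of its underside; to be left alone
Not all that is in view belongs to the job. Leave any blue or green look-alike of the sheet alone.

How it is judged:
At the end, for the whole second after the job is handed in: the sheet lies flat and still on the board with both ends of its score line within 5 mm (either way) of the board's aluminium far edge, and between the two ends of that edge (x of score_left in the frame of edge_mid between -0.005 and 0.005 m and x of score_right in the frame of edge_mid between -0.005 and 0.005 m and y of score_left in the frame of edge_mid below 0.242 m and y of score_right in the frame of edge_mid above -0.242 m and z of sheet in the frame of board between 0.033 and 0.039 m and angle between sheet's own z axis and vertical below 0.03 rad and linear speed of sheet below 0.01 m/s); the robot touches nothing.
It fails at once if the sheet is lifted off the board (more than 8 mm) or tipped up (z of sheet in the frame of board above 0.044 m or angle between sheet's own z axis and vertical above 0.12 rad).
It fails at once if the sheet is pushed by the arm or the gripper's body instead of the fingers (contact force between the arm and sheet above 2 N).
It fails at once if the tape, knife, clamp or offcut is moved more than 20 mm (distance of any of tape, knife, clamp, offcut from where it was at the start of the episode above 0.02 m).
It also fails if it takes over 38 s, if anything falls off the work surface, if the arm or the gripper's body presses on something with over 40 N, if the wrist force passes 120 N, or if a joint passes its speed limit or range.

## Robot

A 6-joint arm with a two-finger parallel gripper is mounted at the origin on the work surface. World frame = base frame: x ahead of the robot, y to its left, z up, the work surface at z = 0. Lengths are in m, angles in rad, forces in N, time in s.
With the tool pointing down it reaches from about 0.375 to 0.975 m from the base axis. Payload 3.8 kg.
Tool frame: the origin (TCP) lies midway between the tips of the shut fingers; the grasp point (between the pads) lies 19 mm behind it (env.grip_depth is the distance from the TCP to the grasp point, in m); z points along the fingers, y is the direction in which the jaws open and shut (so a half turn about z gives the same grasp; the last joint's range is limited). The gripper opens to 88 mm and grips with 3 to 60 N. Pads are 18 mm wide; open, the fingers measure 123 mm over their backs; the gripper's body (75 mm by 187 mm) begins 45 mm behind the grasp point.
Start: joints at [-1.159, 0.264, 1.604, -0, 1.274, -0.037], TCP at [0.293, -0.608, 0.239] pointing down, gripper open.
Joint ranges: [-2.63, 2.63], [-0.94, 2.18], [0.31, 2.57], [-1.31, 4.45], [0, 2.66], [-2.55, 2.55]. Speed limits (rad/s): [2.57, 2.57, 3.14, 3.14, 3.14, 3.14].

## Interface

Orientations are given as a unit quaternion [x, y, z, w].
In Python, from workcell import env gives the robot as it stands.
- The arm moves only by the tool apply_moves, never from a script. Its argument "targets" is a list of rows, each a list of 3 entries, a list of its own where there are three numbers: the shift along the tool's x, y, z in m, then the turn, a rotation vector about the tool's x, y, z in rad, then the finger opening in m, from 0 to 0.0881. In form: [[[x, y, z], [rx, ry, rz], fingers], ...]. A call has 1 to 10 rows; each row is the pose to reach, as a shift and turn from the pose measured when the call began, along the tool's axes at that moment; what a row does not reach only later rows make up. A row lasts 1/8 s, in which the tool goes at most 62.5 mm and 10.7 degrees, less where a joint would pass 70% of its speed; a pose out of reach is approached as far as the arm can. A call with a gripper value outside its range is refused whole. The fingers move at their own pace and stop on an object; "force" is the grip in N (left out, the last holds). Time passes only in rows, so rows that repeat a pose let the fingers close. It gives the time, the measured TCP pose, the force and the opening at its end, in the units of the state.
- env.get_obs(): the state, without advancing time (a new reading comes with each control period).
- env.capture(name): name is "scene" or "top" or "wrist"; returns the picture (480x640x3 uint8, red, green, blue); there is no depth.
- env.get_calibration(name): a dict with "fx", "fy", "cx", "cy" (pixels), "world_to_cam" (4x4, takes a point from world to camera coordinates). Camera axes: x right, y down, z forward; pixel columns grow to the right and rows downward; lengths in m; the calibration is good to about 2 mm. A picture is of the moment at which its call begins: read the wrist's pose just before it. get_calibration takes no time and is no camera call; for the wrist camera it gives the pose at the moment of the call.
- env.close_job(): hands the job in, once; it reports no verdict.
Trained networks look in the newest picture that a camera, given by its name, has taken for a name from the list of things; names that differ only in an ending like _2 or _b are one class to them, and where a whole thing is asked for, a point or a joint stands for the part that bears it (a point fixed in the world has none). Each returns a list of dicts, best first, with "p" (0 to 1); they miss things now and then, are a little off and sometimes report something else, mostly with a low value. They report only what shows in the picture. A call takes as long as a camera call. They do not tell look-alikes from the thing itself.
- env.cut_out(camera, thing): "mask" (480x640 bool, what is visible of it) and "centre" ([column, row] as shares, 0 to 1, of the picture: columns of its width, rows of its height, amid what is visible of it).
- env.pinpoint(camera, thing): "centre" ([column, row] as shares, 0 to 1, of the picture: columns of its width, rows of its height: a listed point, or the origin of a listed thing).
The state is a dict: "time_s": time; "q": joint angles; "qd": joint speeds; "effort": joint torques, N m; "tool_pos": TCP position; "ee_rot": TCP orientation; "wrist_force": force on the tool from outside, world axes, zero at the start; "torque": the same for the moment, N m; "finger_gap": opening from 0.0 (shut) to 1.0 (fully open).
Only numpy, scipy, OpenCV 4.12 (cv2) and the standard library are available. Lean on these libraries where they do the work, as an engineer would, in place of code of your own. Each camera call takes 0.05 s, during which the arm holds its last target. There are 200 camera calls.

## Working session

There is one attempt and no reset: what is moved stays moved. The work goes in short steps, Python scripts to look and compute and a tool call to move; the robot and the scene stay as the last step left them, time stands still between calls to the robot, and variables do not carry over. Pictures are saved under pics/ and viewed, about 8 in all and at most 12, crops included, and the job is handed in when it is done.

Besides the shell and the picture viewer there is one more tool, called after "Emit:" as a command line: name --argument value ..., lists and objects as JSON in quotes. apply_moves: Moves the arm, as the interface text tells. Its arguments: {"type":"object","properties":{"targets":{"type":"array","items":{"type":"array"}},"force":{"type":"number"}},"required":["targets"]}

```bash
mkdir -p pics; ls; cat > h.py <<'E'
from workcell import env
import numpy as np, cv2
from scipy.spatial.transform import Rotation as R
def ray(cal,u,v,z):
    M=np.array(cal["world_to_cam"]);Rm=M[:3,:3];t=M[:3,3];c=-Rm.T@t
    d=Rm.T@np.array([(u-cal["cx"])/cal["fx"],(v-cal["cy"])/cal["fy"],1]);return c+d*(z-c[2])/d[2]
def proj(cal,p):
    M=np.array(cal["world_to_cam"]);q=M[:3,:3]@np.array(p)+M[:3,3];return [cal["fx"]*q[0]/q[2]+cal["cx"],cal["fy"]*q[1]/q[2]+cal["cy"]]
def save(n,im): cv2.imwrite(f"pics/{n}.png",im[:,:,::-1])
E
python3 - <<'E'
from h import *
for c in ["top","scene"]:
    im=env.capture(c);save(c+"1",im);cal=env.get_calibration(c)
    for n,z in [("edge_mid",.036),("score_left",.042),("score_right",.042),("sheet",.036),("board",0),("tape",.036),("knife",.036)]:
        for d in env.pinpoint(c,n)[:2]:
            u,v=d["centre"][0]*640,d["centre"][1]*480
            print(c,n,round(d["p"],2),round(u),round(v),ray(cal,u,v,z).round(4))
print(env.get_obs())
E
```

```text
pics
top edge_mid 0.55 321 178 [0.6662 0.1004 0.036 ]
top score_left 0.98 505 298 [ 0.3453 -0.3648  0.042 ]
top score_left 0.93 282 203 [0.5997 0.2037 0.042 ]
top score_right 0.73 514 380 [ 0.1392 -0.3765  0.042 ]
top score_right 0.73 217 308 [0.3279 0.3738 0.042 ]
top sheet 0.92 321 216 [0.5642 0.1033 0.036 ]
top sheet 0.81 496 340 [ 0.2384 -0.3384  0.036 ]
top tape 0.68 396 240 [ 0.4972 -0.0911  0.036 ]
top knife 0.9 254 234 [0.5199 0.279  0.036 ]
scene edge_mid 0.74 401 282 [0.6786 0.0905 0.036 ]
scene score_left 0.87 128 303 [ 0.388  -0.3758  0.042 ]
scene score_left 0.79 379 162 [0.2486 0.4649 0.042 ]
scene score_right 0.72 349 283 [ 0.6152 -0.0016  0.042 ]
scene score_right 0.59 88 262 [ 0.208  -0.3953  0.042 ]
scene sheet 0.95 363 259 [0.5699 0.0843 0.036 ]
scene sheet 0.68 368 174 [0.2792 0.3883 0.036 ]
scene board 0.53 367 255 [0.5318 0.1372 0.    ]
scene tape 0.58 281 270 [ 0.4862 -0.0841  0.036 ]
scene knife 0.93 402 218 [0.5091 0.2813 0.036 ]
{'time_s': 0.8, 'q': array([-1.15891196e+00,  2.63861608e-01,  1.60393384e+00, -1.51580315e-05,
        1.27368085e+00, -3.68969657e-02]), 'qd': array([-0.00176969,  0.00044116, -0.00037898,  0.00219469, -0.00127345,
        0.00121602]), 'effort': array([-2.00913237e-03, -5.01979923e+01, -3.57233191e+01,  7.27264420e-02,
        1.82336359e-02,  1.24927652e-05]), 'tool_pos': array([ 0.29287066, -0.60819352,  0.23876741]), 'ee_rot': array([9.74929378e-01, 2.22514506e-01, 3.72403027e-06, 5.85086048e-05]), 'wrist_force': array([ 0.59782247, -0.90549578, -0.18435456]), 'torque': array([ 0.00649748, -0.05254669, -0.00831963]), 'finger_gap': 0.9973128523263061}
```

View pics/top1.png

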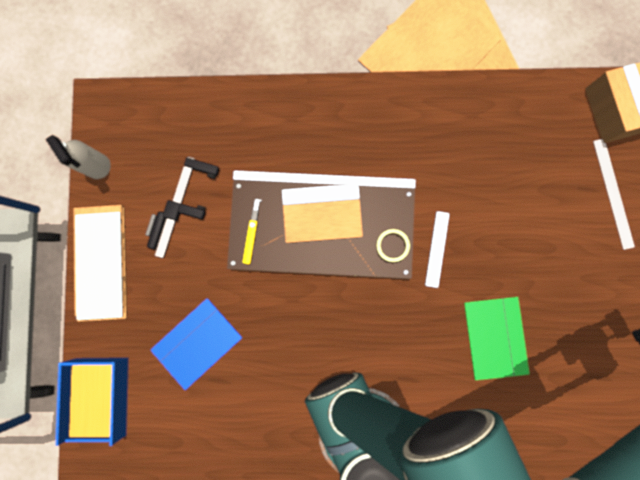

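View pics/scene1.png

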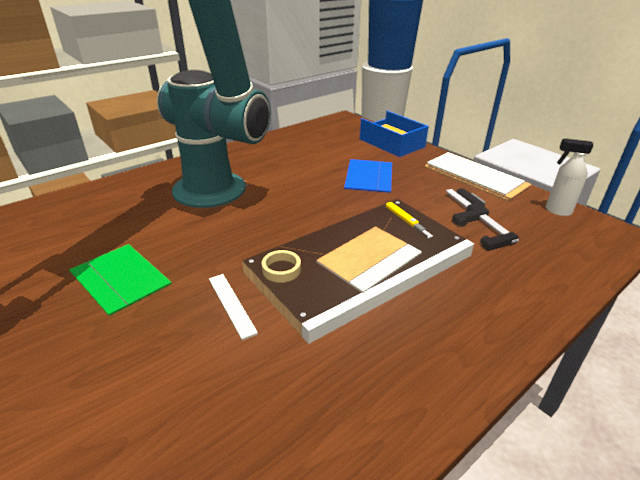

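The top view shows the board with its far aluminium edge from (233,172) to (415,182). The sheet's rear edge runs from (286,243) to (362,238), about 7° off the board. The knife lies left of the sheet and the tape right of it at (393,246). I'll move to hover behind the sheet with the jaws along the board's edge.

Emit:
apply_moves --targets '[[[0.04, -0.05, 0], [0, 0, 0.05], 0.088], [[0.08, -0.1, 0], [0, 0, 0.1], 0.088], [[0.115, -0.15, 0], [0, 0, 0.15], 0.088], [[0.15, -0.2, 0], [0, 0, 0.2], 0.088], [[0.19, -0.25, 0], [0, 0, 0.25], 0.088], [[0.23, -0.3, 0], [0, 0, 0.3], 0.088], [[0.27, -0.35, 0], [0, 0, 0.35], 0.088], [[0.305, -0.4, 0], [0, 0, 0.4], 0.088], [[0.345, -0.45, 0], [0, 0, 0.45], 0.088], [[0.38, -0.5, 0], [0, 0, 0.5], 0.088]]'

```text
time_s: 2.05
tool_pos: [0.4181, 0.0059, 0.2394]
ee_rot: [1.0, -0.027, 0.001, 0.0]
wrist_force: [1.3, -0.1, 1.2]
finger_gap: 0.998
```

Emit:
apply_moves --targets '[[[0.0, -0.06, 0], [0, 0, 0], 0.088], [[0.0, -0.11, 0], [0, 0, 0], 0.088], [[0.0, -0.11, 0], [0, 0, 0], 0.088]]'

```text
time_s: 2.42
tool_pos: [0.4237, 0.1187, 0.2396]
ee_rot: [1.0, -0.024, 0.001, -0.0]
wrist_force: [0.3, -0.8, 0.2]
finger_gap: 0.997
```

```bash
python3 - <<'E'
from h import *
o=env.get_obs();print(o["time_s"],o["tool_pos"],R.from_quat(o["ee_rot"]).as_matrix().round(3),o["q"])
for c in ["wrist","top"]:
    cal=env.get_calibration(c)
    im=env.capture(c);save(c+"2",im)
    for n,z in [("edge_mid",.036),("score_left",.042),("score_right",.042),("sheet",.036),("board",0)]:
        for d in env.pinpoint(c,n)[:2]:
            u,v=d["centre"][0]*640,d["centre"][1]*480
            print(c,n,round(d["p"],2),round(u),round(v),ray(cal,u,v,z).round(4))
E
```

```text
2.425 [0.42373929 0.11867602 0.23963497] [[ 0.999 -0.047  0.003]
 [-0.047 -0.999  0.   ]
 [ 0.003 -0.001 -1.   ]] [ 2.16527241e-01 -1.97297649e-01  2.07791183e+00 -9.56263384e-05
  1.25837049e+00  1.83452522e+00]
wrist score_right 0.64 71 309 [0.3409 0.3543 0.042 ]
wrist sheet 0.58 330 26 [0.5728 0.101  0.036 ]
top edge_mid 0.7 322 176 [0.6696 0.097  0.036 ]
top score_left 0.89 501 298 [ 0.3454 -0.3542  0.042 ]
top score_left 0.89 158 362 [0.1917 0.5231 0.042 ]
top score_right 0.91 218 308 [0.3279 0.3716 0.042 ]
top score_right 0.62 359 197 [0.6127 0.002  0.042 ]
top sheet 0.92 322 213 [0.5708 0.0985 0.036 ]
top sheet 0.76 197 341 [0.2435 0.425  0.036 ]
```

View pics/wrist2.png

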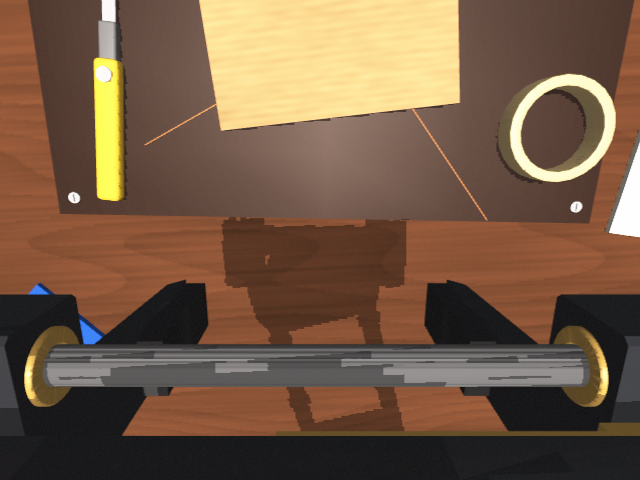

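The wrist picture shows the sheet's rear edge from (221,130) to (459,102), with the knife on the left and the tape on the right. The far edge is out of view, so I'll go forward to measure it and the score.

Emit:
apply_moves --targets '[[[0.06, 0.01, 0], [0, 0, 0], 0.088], [[0.11, 0.02, 0], [0, 0, 0], 0.088], [[0.15, 0.02, 0], [0, 0, 0], 0.088], [[0.15, 0.02, 0], [0, 0, 0], 0.088]]'

```text
time_s: 3.52
tool_pos: [0.5748, 0.0865, 0.239]
ee_rot: [1.0, -0.028, 0.001, 0.0]
wrist_force: [-0.3, 0.2, 0.3]
finger_gap: 0.995
```

```bash
python3 - <<'E'
from h import *
o=env.get_obs();print(o["time_s"],o["tool_pos"])
c="wrist";cal=env.get_calibration(c)
im=env.capture(c);save("wrist3",im)
print(cal)
E
```

```text
3.525 [0.57478848 0.08646604 0.23901062]
{'fx': 393.80702323253115, 'fy': 393.80702323253115, 'cx': 315.88319474541004, 'cy': 238.42346738410558, 'world_to_cam': array([[-5.45937595e-02, -9.98508635e-01,  1.66260226e-04,
         1.18014033e-01],
       [-9.64535040e-01,  5.27793061e-02,  2.58624247e-01,
         5.15449833e-01],
       [-2.58247319e-01,  1.39589061e-02, -9.65977987e-01,
         5.35157258e-01],
       [ 0.00000000e+00,  0.00000000e+00,  0.00000000e+00,
         1.00000000e+00]])}
```

View pics/wrist3.png

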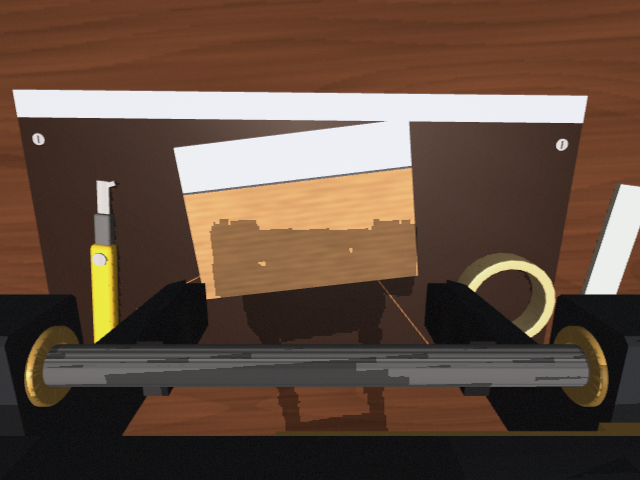

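The picture shows the far edge from (13,90) to (587,96), the score from (183,194) to (412,167) and the rear corners at (208,299) and (417,276). I'll turn these into positions.

```bash
cat >> h.py <<'E'
def fit(cal,im,p,q,z):
    "refine a line near pixels p-q by strongest vertical gradient, return two world points"
    g=cv2.GaussianBlur(im.max(2).astype(np.float32),(0,0),1);gy=np.abs(cv2.Sobel(g,cv2.CV_32F,0,1))
    pts=[]
    for u in np.linspace(p[0],q[0],60)[4:-4].astype(int):
        v=p[1]+(q[1]-p[1])*(u-p[0])/(q[0]-p[0]);v0=int(round(v))-4
        w=gy[v0:v0+9,u];pts.append([u,v0+(w*np.arange(9)).sum()/w.sum()])
    vx,vy,x,y=cv2.fitLine(np.float32(pts),cv2.DIST_HUBER,0,.01,.01).ravel()
    return [ray(cal,u,y+vy/vx*(u-x),z) for u in (p[0],q[0])]
def report(cal,im,E,S,B=None):
    e=fit(cal,im,*E,.036);ey=(e[0]-e[1])[:2];L=np.linalg.norm(ey);ey/=L;ex=np.array([ey[1],-ey[0]]);m=((e[0]+e[1])/2)[:2]
    f=lambda p:np.round([(p[:2]-m)@ex*1e3,(p[:2]-m)@ey*1e3],1)
    print("edge len",L,"mid",m,"yaw deg",np.degrees(np.arctan2(ex[1],ex[0])))
    print("score L,R in edge (mm)",*map(f,fit(cal,im,*S,.042)))
    if B: b=fit(cal,im,*B,.040);print("rear L,R",*map(f,b),*b)
    return m,ex,ey
E
python3 - <<'E'
from h import *
cal=env.get_calibration("wrist");im=cv2.imread("pics/wrist3.png")[:,:,::-1]
m,ex,ey=report(cal,im,((13,90),(587,96)),((183,194),(412,167)),((208,299),(417,276)))
o=env.get_obs();T=R.from_quat(o["ee_rot"]).as_matrix()
print("tool x yaw",np.degrees(np.arctan2(T[1,0],T[0,0])),"tcp in edge",(o["tool_pos"][:2]-m)@ex,(o["tool_pos"][:2]-m)@ey)
E
```

```text
edge len 0.47678390220137845 mid [0.67337514 0.09431095] yaw deg -3.6810626086061586
score L,R in edge (mm) [-85.  102.2] [-59.3 -95.6]
rear L,R [-184.3   87.1] [-159. -108.] [0.49503339 0.19301604 0.04      ] [ 0.50779293 -0.00326391  0.04      ]
tool x yaw -3.160949669104042 tcp in edge -0.09953278984852969 -0.014032997582315106
```

Emit:
apply_moves --targets '[[[-0.05, -0.005, 0.03], [0, 0, 0.009], 0.088], [[-0.095, -0.009, 0.06], [0, 0, 0.009], 0.088], [[-0.117, -0.009, 0.1], [0, 0, 0.009], 0.088], [[-0.117, -0.009, 0.15], [0, 0, 0.009], 0.088], [[-0.117, -0.009, 0.185], [0, 0, 0.009], 0.088], [[-0.117, -0.009, 0.195], [0, 0, 0.009], 0.088], [[-0.117, -0.009, 0.195], [0, 0, 0.009], 0.088]]'

```text
time_s: 4.45
tool_pos: [0.4564, 0.1021, 0.0441]
ee_rot: [0.999, -0.032, -0.0, 0.0]
wrist_force: [0.3, -0.2, 0.8]
finger_gap: 1.001
```

```bash
cat >> h.py <<'E'
def where():
    o=env.get_obs();T=R.from_quat(o["ee_rot"]).as_matrix();m=np.array([.67338,.09431]);a=np.radians(-3.68);ex=np.array([np.cos(a),np.sin(a)]);ey=np.array([-ex[1],ex[0]])
    d=o["tool_pos"][:2]-m
    print(o["time_s"],"tcp edge",d@ex,d@ey,"z",o["tool_pos"][2],"yaw rel",np.degrees(np.arctan2(T[1,0],T[0,0]))+3.68,"F",o["wrist_force"].round(1),"tilt",T[:,2].round(4))
E
python3 -c "
from h import *
where();save('wrist4',env.capture('wrist'))"
```

```text
4.45 tcp edge -0.217062912639083 -0.006110351053909296 z 0.04409863860120309 yaw rel 0.019642191242914997 F [ 0.3 -0.2  0.8] tilt [-2.e-04 -4.e-04 -1.e+00]
```

View pics/wrist4.png

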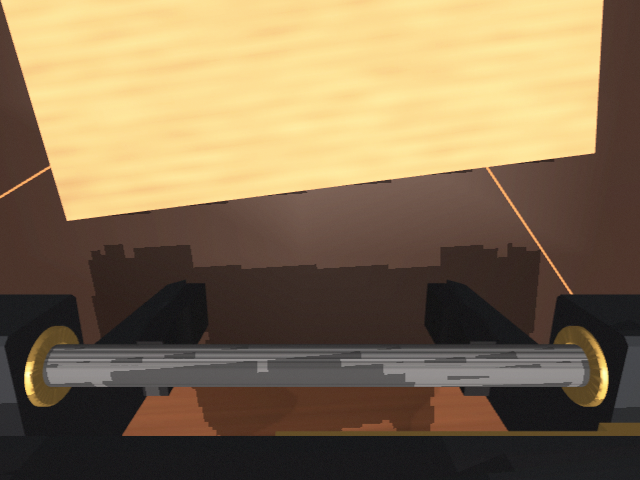

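The fingers stand clear behind the sheet, centred on it. I'll lower them to just above the board and push slowly.

Emit:
apply_moves --targets '[[[0, 0, 0.003], [0, 0, 0], 0.088], [[0, 0, 0.0055], [0, 0, 0], 0.088], [[0.005, 0, 0.0055], [0, 0, 0], 0.088], [[0.01, 0, 0.0055], [0, 0, 0], 0.088], [[0.016, 0, 0.0055], [0, 0, 0], 0.088], [[0.022, 0, 0.0055], [0, 0, 0], 0.088], [[0.028, 0, 0.0055], [0, 0, 0], 0.088], [[0.034, 0, 0.0055], [0, 0, 0], 0.088], [[0.04, 0, 0.0055], [0, 0, 0], 0.088], [[0.046, 0, 0.0055], [0, 0, 0], 0.088]]'

```text
time_s: 5.75
tool_pos: [0.5037, 0.0993, 0.0395]
ee_rot: [0.999, -0.032, 0.001, 0.0]
wrist_force: [-1.7, -0.0, 0.9]
finger_gap: 0.999
```

```bash
python3 -c "
from h import *
where();save('wrist5',env.capture('wrist'))"
```

```text
5.75 tcp edge -0.16969418309083742 -0.005879156841595145 z 0.03946602021435288 yaw rel 0.01920947466653322 F [-1.7 -0.   0.9] tilt [ 1.6e-03 -1.0e-04 -1.0e+00]
```

View pics/wrist5.png

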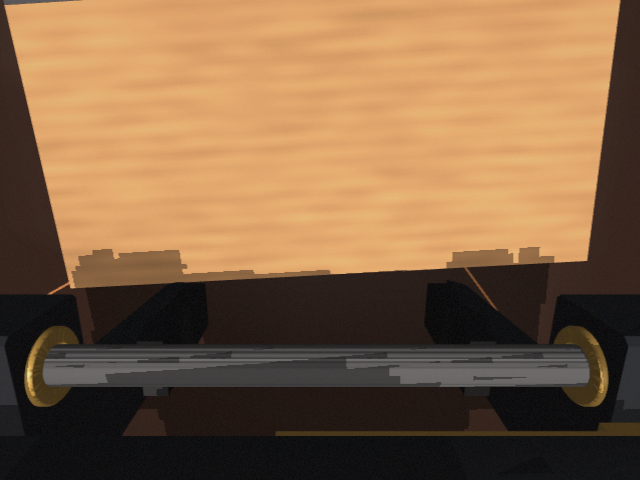

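The left finger is pushing and the sheet is turning square, with its rear edge now from (70,288) to (587,261). I'll go on.

Emit:
apply_moves --targets '[[[0.006, 0, 0.0006], [0, 0, 0], 0.088], [[0.012, 0, 0.0006], [0, 0, 0], 0.088], [[0.018, 0, 0.0006], [0, 0, 0], 0.088], [[0.024, 0, 0.0006], [0, 0, 0], 0.088], [[0.03, 0, 0.0006], [0, 0, 0], 0.088], [[0.035, 0, 0.0006], [0, 0, 0], 0.088], [[0.04, 0, 0.0006], [0, 0, 0], 0.088], [[0.044, 0, 0.0006], [0, 0, 0], 0.088], [[0.047, 0, 0.0006], [0, 0, 0], 0.088], [[0.048, 0, 0.0006], [0, 0, 0], 0.088]]'

```text
time_s: 7.05
tool_pos: [0.5528, 0.0962, 0.0393]
ee_rot: [0.999, -0.032, 0.002, -0.0]
wrist_force: [-1.3, -0.2, -0.6]
finger_gap: 1.0
```

```bash
python3 -c "
from h import *
where();save('wrist6',env.capture('wrist'))
c='top';cal=env.get_calibration(c);im=env.capture(c);save('top6',im)
for n in ['score_left','score_right']:
    for d in env.pinpoint(c,n)[:4]: print(n,d['p'],d['centre'][0]*640,d['centre'][1]*480)
"
```

```text
7.05 tcp edge -0.12046752815380235 -0.005810425065365179 z 0.03928417921882842 yaw rel 0.014565757868485907 F [-1.3 -0.2 -0.6] tilt [ 3.1e-03 -1.0e-04 -1.0e+00]
score_left 0.89 287.488 175.2
score_left 0.82 154.624 361.008
score_left 0.61 500.224 295.68
score_right 0.94 367.296 181.392
score_right 0.64 215.104 307.296
score_right 0.57 516.8 376.512
```

View pics/wrist6.png

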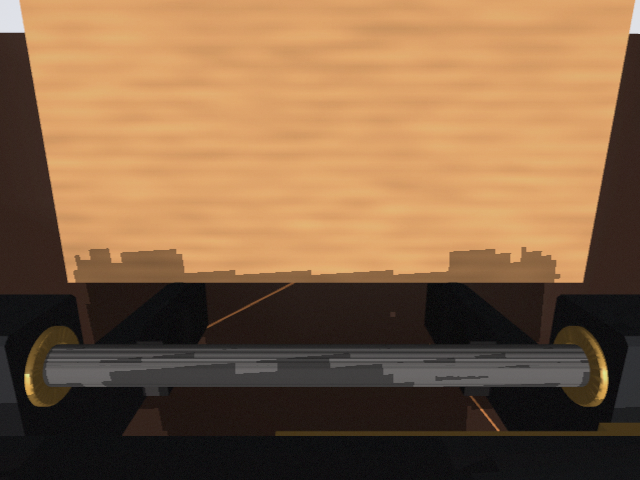

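The sheet is now square to the fingers, its rear edge level at row 283. I'll back off, rise and measure from above.

Emit:
apply_moves --targets '[[[-0.01, 0, 0], [0, 0, 0], 0.088], [[-0.02, 0, -0.005], [0, 0, 0], 0.088], [[-0.02, 0, -0.06], [0, 0, 0], 0.088], [[-0.01, 0, -0.12], [0, 0, 0], 0.088], [[0.01, 0, -0.17], [0, 0, 0], 0.088], [[0.02, 0, -0.2], [0, 0, 0], 0.088], [[0.02, 0, -0.2], [0, 0, 0], 0.088], [[0.02, 0, -0.2], [0, 0, 0], 0.088]]'

```text
time_s: 8.25
tool_pos: [0.5704, 0.0949, 0.2378]
ee_rot: [0.999, -0.032, 0.0, 0.0]
wrist_force: [0.3, 0.2, -0.8]
finger_gap: 1.002
```

```bash
python3 -c "
from h import *
where();save('wrist7',env.capture('wrist'))"
```

```text
8.25 tcp edge -0.10285113941043345 -0.005981514485052738 z 0.23775650084190206 yaw rel 0.02665655132508693 F [ 0.3  0.2 -0.8] tilt [ 9.e-04 -3.e-04 -1.e+00]
```

View pics/wrist7.png

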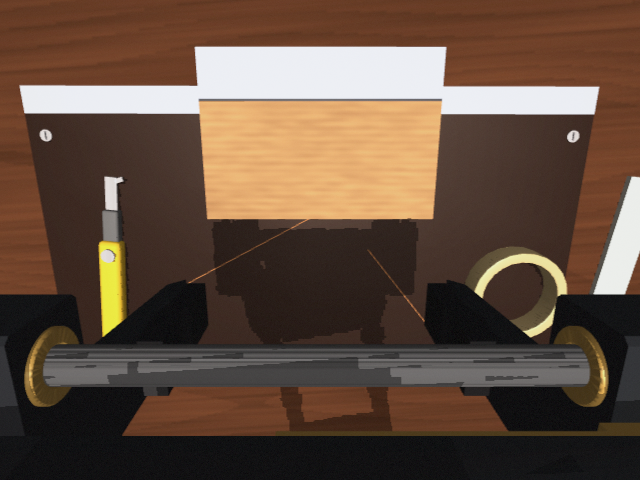

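The white strip now overhangs. The edge runs from (20,85) to (599,87) and the score along row 99.5, from column 199 to 443. I'll measure what remains.

```bash
cat > meas.py <<'E'
from h import *
def meas(fn,EL,ER,S):
    cal=env.get_calibration("wrist");im=cv2.imread(fn)[:,:,::-1]
    e=[*fit(cal,im,*EL,.036),*fit(cal,im,*ER,.036)]
    l=cv2.fitLine(np.float32([p[:2] for p in e]),cv2.DIST_L2,0,.01,.01).ravel()
    ey=l[:2]*np.sign(l[1]);ex=np.array([ey[1],-ey[0]]);m=l[2:]
    print("edge residuals mm",[round((p[:2]-m)@ex*1e3,2) for p in e],"yaw",np.degrees(np.arctan2(ex[1],ex[0])))
    g=im.max(2).astype(float);pts=[]
    for u in np.linspace(S[0][0]+4,S[1][0]-4,50).astype(int):
        v0=int(S[0][1]+(S[1][1]-S[0][1])*(u-S[0][0])/(S[1][0]-S[0][0]))-4
        w=g[v0:v0+10,u];d=np.clip(np.percentile(w,40)-w,0,None);pts.append([u,v0+(d*np.arange(10)).sum()/d.sum()])
    k=np.polyfit(*np.array(pts).T,1);print("score rows",np.polyval(k,[S[0][0],S[1][0]]))
    for u in (S[0][0],S[1][0]):
        p=ray(cal,u,np.polyval(k,u),.042);print("score end x mm",((p[:2]-m)@ex*1e3).round(2),"world",p.round(4))
    print("edge ends",e[0],e[-1])
E
python3 -c "
from meas import *
meas('pics/wrist7.png',((20,85),(195,86)),((446,86),(599,87)),((199,99),(442,99)))"
```

```text
edge residuals mm [np.float64(-0.02), np.float64(0.04), np.float64(-0.03), np.float64(0.01)] yaw -3.7019048
score rows [99.59663622 99.48727184]
score end x mm -11.59 world [0.6687 0.1844 0.042 ]
score end x mm -11.14 world [ 0.6564 -0.0133  0.042 ]
edge ends [0.68983962 0.33129373 0.036     ] [ 0.65912691 -0.1439217   0.036     ]
```

Emit:
apply_moves --targets '[[[-0.025, 0, 0.04], [0, 0, 0], 0.088], [[-0.04, 0, 0.09], [0, 0, 0], 0.088], [[-0.04, 0, 0.14], [0, 0, 0], 0.088], [[-0.04, 0, 0.18], [0, 0, 0], 0.088], [[-0.04, 0, 0.195], [0, 0, 0], 0.088], [[-0.04, 0, 0.199], [0, 0, 0], 0.088], [[-0.03, 0, 0.199], [0, 0, 0], 0.088], [[-0.021, 0, 0.199], [0, 0, 0], 0.088], [[-0.017, 0, 0.199], [0, 0, 0], 0.088], [[-0.014, 0, 0.199], [0, 0, 0], 0.088]]'

```text
time_s: 9.55
tool_pos: [0.5562, 0.0957, 0.0385]
ee_rot: [0.999, -0.032, -0.0, 0.0]
wrist_force: [-1.9, -0.4, 1.6]
finger_gap: 0.997
```

```bash
python3 -c "
from h import *
where()"
```

```text
9.55 tcp edge -0.11706888102380496 -0.006148664907013427 z 0.03847893907961615 yaw rel 0.01417352679111783 F [-1.9 -0.4  1.6] tilt [-7.e-04 -4.e-04 -1.e+00]
```

Emit:
apply_moves --targets '[[[0.003, 0, -0.0003], [0, 0, 0], 0.088], [[0.0055, 0, -0.0003], [0, 0, 0], 0.088], [[0.007, 0, -0.0003], [0, 0, 0], 0.088], [[0.0075, 0, -0.0003], [0, 0, 0], 0.088], [[0.0075, 0, -0.0003], [0, 0, 0], 0.088]]'

```text
time_s: 10.18
tool_pos: [0.5636, 0.0952, 0.0388]
ee_rot: [0.999, -0.032, -0.0, 0.0]
wrist_force: [-1.5, -0.2, 0.4]
finger_gap: 0.998
```

```bash
python3 -c "
from h import *
where()"
```

```text
10.175 tcp edge -0.10957748737313494 -0.00616634732892478 z 0.038755351367085036 yaw rel 0.014857384367851889 F [-1.5 -0.2  0.4] tilt [-7.e-04 -4.e-04 -1.e+00]
```

Emit:
apply_moves --targets '[[[-0.01, 0, 0], [0, 0, 0], 0.088], [[-0.02, 0, -0.005], [0, 0, 0], 0.088], [[-0.02, 0, -0.06], [0, 0, 0], 0.088], [[-0.01, 0, -0.12], [0, 0, 0], 0.088], [[0.0, 0, -0.17], [0, 0, 0], 0.088], [[0.01, 0, -0.2], [0, 0, 0], 0.088], [[0.01, 0, -0.2], [0, 0, 0], 0.088], [[0.01, 0, -0.2], [0, 0, 0], 0.088]]'

```text
time_s: 11.18
tool_pos: [0.5722, 0.0946, 0.2371]
ee_rot: [0.999, -0.032, -0.002, 0.0]
wrist_force: [0.8, 0.1, -0.3]
finger_gap: 0.999
```

```bash
python3 -c "
from h import *
where();save('wrist8',env.capture('wrist'))"
```

```text
11.175 tcp edge -0.10099318751931052 -0.0062100887804571285 z 0.23708072148009138 yaw rel 0.022089877094693122 F [ 0.8  0.1 -0.3] tilt [-3.3e-03 -7.0e-04 -1.0e+00]
```

View pics/wrist8.png

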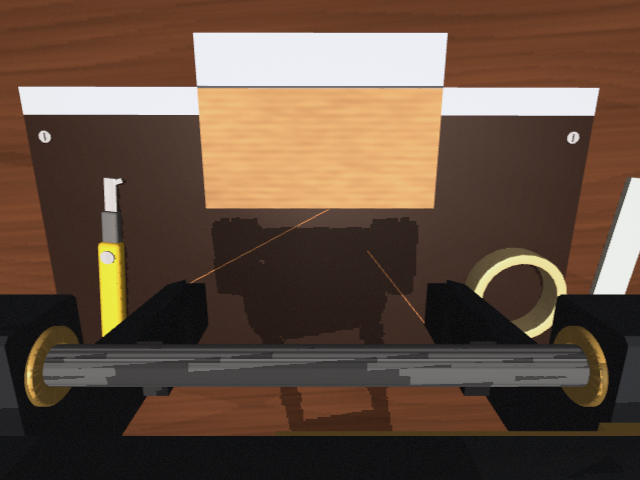

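The score now lies along row 86.5, in line with the edge, which runs from (19,86.5) to (599,88). The knife, tape and offcut look undisturbed.

```bash
python3 -c "
from meas import *
meas('pics/wrist8.png',((19,86),(192,87)),((448,87),(599,88)),((197,86),(443,86)))
c='top';cal=env.get_calibration(c);env.capture(c)
for n,z in [('score_left',.042),('score_right',.042),('tape',.036),('knife',.036)]:
    d=env.pinpoint(c,n)[0];p=ray(cal,d['centre'][0]*640,d['centre'][1]*480,z);a=np.radians(-3.7)
    print(n,d['p'],p.round(3),(p[:2]-[.6734,.0943])@[np.cos(a),np.sin(a)]*1e3)
"
```

```text
edge residuals mm [np.float64(0.03), np.float64(0.01), np.float64(-0.14), np.float64(0.1)] yaw -3.695403
score rows [86.58562976 86.62146395]
score end x mm -0.7 world [0.6796 0.1839 0.042 ]
score end x mm -0.38 world [ 0.6672 -0.014   0.042 ]
edge ends [0.68985737 0.33100316 0.036     ] [ 0.65926303 -0.1437913   0.036     ]
score_left 0.94 [0.197 0.529 0.042] -503.8328802964974
score_right 0.94 [ 0.67  -0.013  0.042] 3.4464346030581487
tape 0.74 [ 0.492 -0.098  0.036] -168.97245240192268
knife 0.58 [0.524 0.281 0.036] -161.52769086042468
```

```bash
python3 -c "
from h import *
print(env.close_job())"
```

```text
the job is handed in; nothing more can be done
None
```

I slid the sheet forward with the open fingers against its rear side until it sat square to the board. After a check from above I pushed the last 11 mm, backed off and rose clear. I then handed the job in, with the clock at about 11 s. It reports no verdict.

- **Score line:** by the last wrist-camera measurement, the left end is 0.7 mm and the right end 0.4 mm short of the aluminium edge. The limit is 5 mm.
- **Disagreement:** the network's top-view point put the right end at +3.4 mm. I went with the wrist view, because the top view covers about 2.6 mm per pixel. The network's best guess for the left end fell on the blue look-alike, so I ignored it.
- **Other things:** the tape and knife showed no movement beyond measuring noise. The offcut looked undisturbed in the part that shows in the last wrist picture. I did not check the clamp again after the first pictures, but the arm stayed well away from it.

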